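# Put away the rack inspection tools

## Robot

A 6-joint arm with a two-finger parallel gripper is mounted at the origin on the work surface. World frame = base frame: x ahead of the robot, y to its left, z up, the work surface at z = 0. Lengths are in m, angles in rad, forces in N, time in s.
With the tool pointing down it reaches from about 0.25 to 0.725 m from the base axis. Payload 4 kg.
Tool frame: the origin (TCP) lies where the fingers leave the gripper's body, on its centre line; the fingertips stand 73 mm ahead of it and the grasp point (between the pads) lies 54 mm ahead of it (bot.tips_ahead is the z of the fingertips in the tool frame, in m); z points along the fingers, y is the direction in which the jaws open and shut (so a half turn about z gives the same grasp; the last joint's range is limited). The gripper opens to 85 mm and grips with 20 to 120 N. Pads are 22 mm wide; open, the fingers measure 114 mm over their backs; the gripper's body (76 mm by 85 mm) begins 54 mm behind the grasp point. The pads swing forward as they close: fully open they stand 13 mm farther back than shut.
Start: joints at [1.107, 0.241, 0.005, 1.335, 0, 1.571], TCP at [0.224, 0.447, 0.304] pointing down, gripper open.
Joint ranges: [-2.72, 2.72], [-1.05, 1.87], [-1.09, 1.28], [-1.99, 2.15], [-1.42, 1.44], [-3.14, 3.14]. Speed limits (rad/s): [2.79, 2.79, 3.14, 3.14, 3.14, 3.14].

## Interface

Orientations are given as a unit quaternion [x, y, z, w].
In Python, from workcell import readout, camera, get_calibration, order, bot gives the robot as it stands.
- The arm moves only by the tool send_rows, never from a script. Its argument "moves" is a list of rows, each a list of 3 entries, a list of its own where there are three numbers: the shift along the tool's x, y, z in mm, then the turn, a rotation vector about the tool's x, y, z in rad, then the finger opening in mm, from 0 to 85.4. In form: [[[dx, dy, dz], [ax, ay, az], grip], ...]. A call has 1 to 12 rows; each row is the pose to reach, as a shift and turn from the pose measured when the call began, along the tool's axes at that moment; what a row does not reach only later rows make up. A row lasts 1/12 s, in which the tool goes at most 41.7 mm and 7.16 degrees, less where a joint would pass 70% of its speed; a pose out of reach is approached as far as the arm can. A call with a gripper value outside its range is refused whole. The fingers move at their own pace and stop on an object; the grip force is fixed at half the most. Time passes only in rows, so rows that repeat a pose let the fingers close. It gives the time, the measured TCP pose, the force and the opening at its end, in the units of the state.
- readout.get_obs(): the state, without advancing time (a new reading comes with each control period).
- camera(name): name is "scene" or "top"; returns the picture (480x640x3 uint8, red, green, blue); there is no depth.
- get_calibration(name): a dict with "fx", "fy", "cx", "cy" (pixels), "k1" (the pictures are not rectified: a ray, as slopes to the right and down, at radius r is drawn at 1 + k1 r^2 times it, then the intrinsics apply), "R" (3x3) and "t" (3): a world point X has camera coordinates R X + t. Camera axes: x right, y down, z forward; pixel columns grow to the right and rows downward; lengths in m; the calibration is good to about 2 mm. A picture is of the moment at which its call begins. get_calibration takes no time and is no camera call.
- order.job_done(): hands the job in, once; it reports no verdict.
The state is a dict: "clock": time; "joint_pos": joint angles; "joint_vel": joint speeds; "tau": joint torques, N m; "eef_pos": TCP position; "tool_rot": TCP orientation; "ft_force": force on the tool from outside, world axes, zero at the start; "ft_torque": the same for the moment, N m; "grip_width": finger opening in m.
Only numpy, scipy, OpenCV 4.12 (cv2) and the standard library are available. Lean on these libraries where they do the work, as an engineer would, in place of code of your own. Each camera call takes 0.05 s, during which the arm holds its last target. There are 200 camera calls.

## Task

First take the torch out of the sloped stand and lower it, lens end down, into the round steel canister until you feel it touch the packing inside, wherever that is, then let go so that it stands upright; do the same next with the block-shaped distance meter in the square tin, the end that it stands on staying down. Then press the spirit level, right way up, fully home into its cutout in the open case. Set the tools down gently without dropping or ramming them, and leave the other things where they are.

Things in the scene. Friction and masses are not known exactly. Their poses are not given: they have to be found in the camera images.
- torch: aluminium hand torch, 150 long, 240 g. Lens head diameter 48 for the first 38, tapering until 58 from the lens end, then a straight tail of diameter 34 up to 150. Origin: centre of the flat lens face; z runs along the torch from the lens to the tail. At the start it leans in a pocket of the stand, lens down, tail up
- meter: grey block-shaped laser distance meter, 48 (x) x 32 (y) x 140 (z), 220 g. Origin: centre of its bottom end; z runs along it to the top. At the start it leans in a pocket of the stand, wide side (x) square to the row of pockets, its 32 mm thickness along the row
- stand: fixed steel stand, row of three pockets along its y (centres y = -90, 0, 90). Origin: on the table below the middle pocket; pocket floors 34 up at x = 0. Things in it lean 26 degrees, upper ends towards its +x (away from the robot): stand axes turned +26 degrees about y. Torch, meter and spray can in any order, up to 8 off centre. Side fins reach 60 up along them, the support plate under them 70
- can: fixed round steel canister, opaque, outer diameter 104, inner 96, 105 high, open top. Origin: underside centre. Partly filled; the filling is covered by a flat, level black packing pad at an unknown depth of 40 to 80 below the rim. The pad is soft: it gives 1 mm per 2 N, 8 at most, then is firm
- can_mouth (a point): centre of the canister's rim plane, 105 above the table
- tin: fixed square-cornered opaque grey tin box, outer 120 (x) x 95 (y), walls 4, 100 high, open top. Origin: underside centre. Partly filled like the canister, with its own unknown pad depth of 38 to 75 below the rim, same softness. The tin and the canister may stand in either place
- tin_mouth (a point): centre of the tin's rim plane, 100 above the table
- level: short spirit level standing on its long edge on the table, aluminium, 170 long (x) x 20 wide (y) x 40 high (z), with a black vial housing at mid-length 56 (x) x 32 (y) x 40; 250 g. Origin: underside centre; symmetrical end for end, top has the small green window
- case: fixed open tool case 230 (x) x 106 (y), top of its black rigid insert 30 up. Mid cutout with the level's outline, 3 wider all round, 18 deep, long side along x. Four sprung lips in its long sides hold the level by friction: its weight does not seat it, about 10 N of push does. Seated, its upper 22 stands above the insert. Either way round end for end. Origin: underside centre
- case_seat (a point): centre of the cutout's floor, 12 above the table; the level's origin belongs here, long axes (x) parallel
- marker: slim white line-marking spray can, diameter 48, 130 high, standing in the remaining pocket of the sloped stand; not part of the job, leave it there. Origin: centre of its bottom
- knife: black utility knife lying flat, 118 x 22 x 16, among the work; leave alone. Origin: underside centre
- tape: roll of packing tape lying flat, outer diameter 96, 45 high; leave alone. Origin: underside centre
- carton: small closed cardboard carton, 90 x 120 x 80; leave alone. Origin: underside centre
- bottle: white bottle, diameter 60, 160 high; leave alone. Origin: underside centre
- tapemeasure: black tape measure standing on edge, 75 x 40 x 70; leave alone. Origin: underside centre
- chock: black rubber wheel chock, 100 x 70, 52 high; leave alone. Origin: underside centre
Mind the look-alikes: they are no part of the job. Leave any blue or red look-alike of the meter alone.

How it is judged:
By the outcome, as a careful person would: the job done as asked, in the order asked, and still so for the second after the job is handed in, with the robot touching nothing.
It also fails if it takes over 72 s, if anything falls off the work surface, if the arm or the gripper's body presses on something with over 40 N, if the wrist force passes 120 N, or if a joint passes its speed limit or range.

## Working session

There is one attempt and no reset: what is moved stays moved. The work goes in short steps, Python scripts to look and compute and a tool call to move; the robot and the scene stay as the last step left them, time stands still between calls to the robot, and variables do not carry over. Pictures are saved under pics/ and viewed, about 8 in all and at most 12, crops included, and the job is handed in when it is done.

Besides the shell and the picture viewer there is one more tool, called after "Call:" as name([rows], argument=value, ...), one row to a line, values as JSON. send_rows: Moves the arm, as the interface text tells. Its arguments: {"type":"object","properties":{"moves":{"type":"array","items":{"type":"array"}}},"required":["moves"]}

```bash
ls; mkdir -p pics; python3 - <<'E'
from workcell import readout,camera,get_calibration,bot
import cv2,numpy as np
np.set_printoptions(precision=4,suppress=True)
for n in("scene","top"):
    im=camera(n); cv2.imwrite(f"pics/{n}0.png",im[:,:,::-1]); c=get_calibration(n); print(n,c, "campos",-np.array(c["R"]).T@c["t"])
print(readout.get_obs())
E
```

```text
pics
scene {'fx': 475.52344288120133, 'fy': 475.52344288120133, 'cx': 329.51315815325137, 'cy': 240.20440847271533, 'k1': -0.11644696588301157, 'R': array([[-0.2865,  0.958 , -0.0065],
       [ 0.6308,  0.1836, -0.754 ],
       [-0.7211, -0.2201, -0.6569]]), 't': array([ 0.1932, -0.2223,  1.7667])} campos [1.4696 0.2446 0.9942]
top {'fx': 613.5679284613464, 'fy': 613.5679284613464, 'cx': 317.522466536433, 'cy': 246.24258019025356, 'k1': -0.14727261056486757, 'R': array([[ 0.0294, -0.9994, -0.0156],
       [-0.9823, -0.026 , -0.1854],
       [ 0.1849,  0.0208, -0.9825]]), 't': array([-0.0411,  0.5181,  1.4865])} campos [ 0.2353 -0.0584  1.556 ]
{'clock': 0.1, 'joint_pos': array([ 1.107 ,  0.2414,  0.0038,  1.3352, -0.    ,  1.5708]), 'joint_vel': array([-0.0002, -0.0004,  0.003 , -0.0005, -0.0003,  0.    ]), 'tau': array([  0.    , -37.3139,  25.301 ,   0.0108,   0.0001,   0.    ]), 'eef_pos': array([0.2235, 0.4468, 0.3031]), 'tool_rot': array([ 0.2298,  0.9732, -0.0009, -0.0002]), 'ft_force': array([0.283 , 0.4964, 0.0019]), 'ft_torque': array([0.0692, 0.0062, 0.0343]), 'grip_width': 0.0851054403070881}
```

View pics/scene0.png

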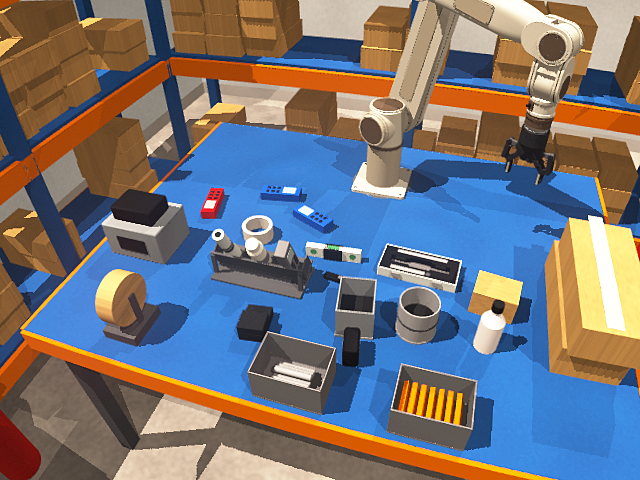

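View pics/top0.png

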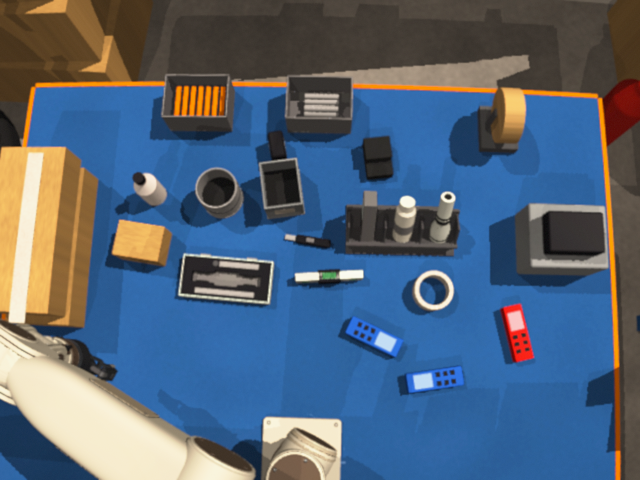

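The top view shows the stand at about (402,230), with a grey block at (370,213), a white can at (404,218) and a slim-tailed thing at (444,215). The canister is at (219,192), the tin at (281,188), the case at (226,280) and the level at (329,276). Blue look-alikes are at (374,336) and (435,380), and a red one at (518,333). Next are enlarged crops to confirm which is which.

```bash
cat > h.py <<'E'
import numpy as np,cv2
from workcell import readout,camera,get_calibration,bot
from scipy.spatial.transform import Rotation as R
np.set_printoptions(precision=4,suppress=True)
C={n:{k:np.array(v) for k,v in get_calibration(n).items()} for n in("scene","top")}
def ray(n,uv):
    c=C[n]; d=np.array([(uv[0]-c["cx"])/c["fx"],(uv[1]-c["cy"])/c["fy"]]); s=d.copy()
    for _ in range(20): s=d/(1+c["k1"]*(s@s))
    o=-c["R"].T@c["t"]; v=c["R"].T@np.array([s[0],s[1],1.]); return o,v/np.linalg.norm(v)
def onz(n,uv,z):
    o,v=ray(n,uv); return o+v*(z-o[2])/v[2]
def tri(uvs,uvt):
    o1,v1=ray("scene",uvs);o2,v2=ray("top",uvt)
    A=np.c_[v1,-v2];s=np.linalg.lstsq(A,o2-o1,rcond=None)[0];p,q=o1+v1*s[0],o2+v2*s[1]
    return (p+q)/2,np.linalg.norm(p-q)
def proj(n,X):
    c=C[n];p=c["R"]@np.asarray(X)+c["t"];s=p[:2]/p[2];s=s*(1+c["k1"]*(s@s));return s*[c["fx"],c["fy"]]+[c["cx"],c["cy"]]
def grid(im,x0,y0,x1,y1,f):
    o=cv2.resize(im[y0:y1,x0:x1,::-1],None,fx=f,fy=f,interpolation=cv2.INTER_CUBIC)
    for u in range(-(-x0//10)*10,x1,10):
        cv2.line(o,((u-x0)*f,0),((u-x0)*f,4 if u%50 else 12),(0,255,255),1)
        if u%20==0: cv2.putText(o,str(u),((u-x0)*f-8,20),0,.35,(0,255,255),1)
    for v in range(-(-y0//10)*10,y1,10):
        cv2.line(o,(0,(v-y0)*f),(4,(v-y0)*f),(0,255,255),1)
        if v%20==0: cv2.putText(o,str(v),(6,(v-y0)*f+4),0,.35,(0,255,255),1)
    return o
def canvas(name,a,b):
    w=max(a.shape[1],b.shape[1]); pad=lambda i:cv2.copyMakeBorder(i,0,0,0,w-i.shape[1],cv2.BORDER_CONSTANT)
    o=np.vstack([pad(a),pad(b)]); print(o.shape); cv2.imwrite("pics/"+name,o)
E
python3 - <<'E'
from h import *
t=cv2.imread("pics/top0.png")[:,:,::-1]; s=cv2.imread("pics/scene0.png")[:,:,::-1]
cv2.imwrite("pics/stand_top.png",grid(t,335,180,470,265,5))
cv2.imwrite("pics/stand_scene.png",grid(s,200,220,330,305,6))
canvas("c1.png",grid(t,330,182,480,262,4)[:300],grid(s,200,222,330,296,4))
canvas("c2.png",grid(t,165,150,375,312,3)[:490],np.zeros((2,10,3),np.uint8))
E
```

```text
(596, 600, 3)
(488, 630, 3)
```

View pics/c1.png

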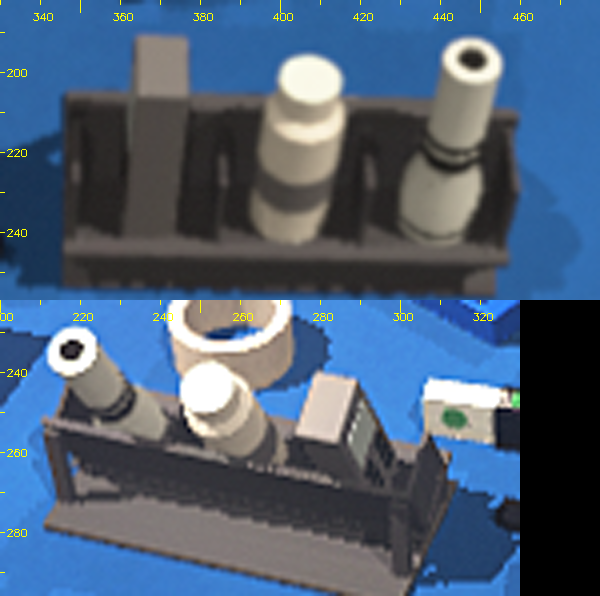

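View pics/c2.png

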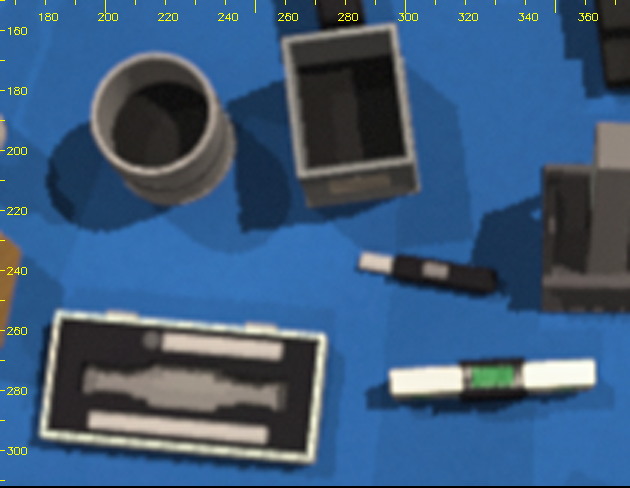

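The crops settle the row. The torch (slim tail with a black button) is in the right pocket, tail at top (447,197) and scene (218,235). The white marker is in the middle. The grey meter with keypad is in the left pocket, its end at top (370,198) and scene (281.5,249). The canister is round, and the square tin is to its right. Now I'll measure these.

```bash
python3 - <<'E'
from h import *
print([a for a in dir(bot) if a[0]!='_'], bot.tips_ahead)
T=lambda u,z:onz("top",u,z)
# stand
a,b=T((346,206),.097),T((459,210),.097); print("plate top",a,b,np.linalg.norm(a-b)); d=(a-b)[:2]; yaw=np.arctan2(d[1],d[0])-np.pi/2; print("stand yaw",yaw)
a,b=T((346,241),.06),T((457,244),.06); d=(a-b)[:2]; print("front yaw",np.arctan2(d[1],d[0])-np.pi/2)
Rs=R.from_euler('z',yaw).as_matrix(); ax=Rs@[np.sin(np.radians(26)),0,np.cos(np.radians(26))]; print("axis",ax)
for n,us,ut,L in(("torch",(218,235.5),(447,197),.150),("meter",(281.5,249.3),(370,198.5),.140),("marker",(253,240),(407,202),.130)):
    p,e=tri(us,ut); q=p-ax*L; print(n,p,"err",e,"base",q,"in pocketframe",Rs.T@q, "base px",proj("top",q))
print("can",T((217,188),.105),[T(u,.105)[:2] for u in((195.3,188),(238.7,188),(217,167.3),(217,209))])
def quad(P,z,n):
    Q=np.array([T(p,z) for p in P]); e=[np.linalg.norm(Q[i]-Q[(i+1)%4]) for i in range(4)]
    d=[np.arctan2(*(Q[(i+1)%4]-Q[i])[1::-1]) for i in range(4)]; print(n,Q.mean(0),"edges",np.array(e),"dirs",np.array(d))
quad([(259.5,163),(296,158.5),(303,202.5),(266,208)],.1,"tin")
im=cv2.imread("pics/top0.png"); hsv=cv2.cvtColor(im,cv2.COLOR_BGR2HSV)
notblue=((hsv[:,:,0]<95)|(hsv[:,:,0]>125)|(hsv[:,:,1]<90)).astype(np.uint8)
def comp(m,x0,y0,x1,y1):
    k=np.zeros_like(m);k[y0:y1,x0:x1]=m[y0:y1,x0:x1]; c=max(cv2.findContours(k,0,1)[0],key=cv2.contourArea); return c
br=((hsv[:,:,2]>150)&(hsv[:,:,1]<80)).astype(np.uint8)
c=comp(br,170,245,282,312); quad(cv2.boxPoints(cv2.minAreaRect(c)),.032,"case"); print(cv2.minAreaRect(c))
lv=((hsv[:,:,2]>140)&(hsv[:,:,1]<70)).astype(np.uint8)
for b in((285,262,322,292),(335,262,372,292)):
    r=cv2.minAreaRect(comp(lv,*b)); quad(cv2.boxPoints(r),.04,"levelhalf"); print(r)
g=comp(((hsv[:,:,0]>40)&(hsv[:,:,0]<85)&(hsv[:,:,1]>90)).astype(np.uint8),310,262,350,292); r=cv2.minAreaRect(g); print("green",r,T(r[0],.04))
o=cv2.resize(im[248:312,170:375],None,fx=4,fy=4,interpolation=cv2.INTER_NEAREST)
E
```

```text
['Unreachable', 'tips_ahead'] 0.0726
plate top [ 0.612  -0.0944  0.097 ] [ 0.6097 -0.3728  0.097 ] 0.2783798628422926
stand yaw -0.008226443951359741
front yaw -0.0007890473479479354
axis [ 0.4384 -0.0036  0.8988]
torch [ 0.6234 -0.3303  0.1633] err 0.00031180946155368657 base [ 0.5576 -0.3298  0.0285] in pocketframe [ 0.5603 -0.3252  0.0285] base px [437.0077 235.8912]
meter [ 0.6171 -0.1489  0.1534] err 0.0009647254168488872 base [ 0.5557 -0.1484  0.0276] in pocketframe [ 0.5569 -0.1438  0.0276] base px [365.9501 234.819 ]
marker [ 0.6092 -0.2348  0.1586] err 0.0031107989636113306 base [ 0.5522 -0.2344  0.0418] in pocketframe [ 0.5541 -0.2298  0.0418] base px [400.3334 235.9391]
can [0.6481 0.2249 0.105 ] [array([0.6471, 0.2793]), array([0.6492, 0.1708]), array([0.7016, 0.2284]), array([0.5947, 0.2215])]
tin [0.6663 0.0671 0.1   ] edges [0.0917 0.1149 0.0917 0.1173] dirs [-1.4205 -2.9545  1.7474  0.1866]
case [0.4369 0.2035 0.032 ] edges [0.1142 0.2367 0.1128 0.2338] dirs [-0.0243 -1.6356  3.0922  1.5115]
((225.75657653808594, 277.2144470214844), (92.21495056152344, 44.70551300048828), 5.26239538192749)
levelhalf [ 0.4442 -0.0048  0.04  ] edges [0.0658 0.0221 0.0656 0.0221] dirs [-1.4874 -3.0582  1.6544  0.0908]
((307.97845458984375, 276.11224365234375), (8.764263153076172, 26.34825897216797), 86.8201675415039)
levelhalf [ 0.451  -0.1069  0.04  ] edges [0.0699 0.0227 0.0697 0.0226] dirs [-1.5443 -3.1249  1.5973  0.0245]
((349.0, 274.5), (9.0, 28.0), 90.0)
green ((328.9653625488281, 274.6534729003906), (5.671712398529053, 12.537469863891602), 84.2894058227539) [ 0.4493 -0.057   0.04  ]
```

```bash
cat > go.py <<'E'
import sys
from h import *
# world goal x y z [m], pitch deg about world y, yaw deg -> tool-frame shift mm and turn
def goal(x,y,z,pitch=0,yaw=0):
    o=readout.get_obs(); R0=R.from_quat(o["tool_rot"])
    Rt=R.from_euler('z',yaw,degrees=True)*R.from_euler('y',pitch,degrees=True)*R.from_matrix(np.diag([-1.,1,-1]))
    d=R0.inv().apply(np.array([x,y,z])-o["eef_pos"])*1000; r=(R0.inv()*Rt).as_rotvec()
    print("t %.2f"%o["clock"],"shift",d.round(1),"turn",r.round(4),"rows",max(np.linalg.norm(d)/41.7,np.degrees(np.linalg.norm(r))/7.16).round(1),"F",o["ft_force"],"w",round(o["grip_width"]*1000,1))
if __name__=="__main__": goal(*map(float,sys.argv[1:]))
E
python3 go.py .613 -.330 .30
```

```text
t 0.10 shift [-695.9 -520.5    4.1] turn [-0.0019 -0.0004 -0.4638] rows 20.8 F [0.283  0.4964 0.0019] w 85.1
```

Call:
send_rows([
  [[-696, -520, 4], [0, 0, -0.464], 60],
  [[-696, -520, 4], [0, 0, -0.464], 60],
  [[-696, -520, 4], [0, 0, -0.464], 60],
  [[-696, -520, 4], [0, 0, -0.464], 60],
  [[-696, -520, 4], [0, 0, -0.464], 60],
  [[-696, -520, 4], [0, 0, -0.464], 60],
  [[-696, -520, 4], [0, 0, -0.464], 60],
  [[-696, -520, 4], [0, 0, -0.464], 60],
  [[-696, -520, 4], [0, 0, -0.464], 60],
  [[-696, -520, 4], [0, 0, -0.464], 60],
  [[-696, -520, 4], [0, 0, -0.464], 60],
  [[-696, -520, 4], [0, 0, -0.464], 60],
])

```text
clock: 1.1
eef_pos: [0.441, 0.0131, 0.3017]
tool_rot: [0.0, 1.0, -0.001, -0.001]
ft_force: [0.2, 0.8, -0.5]
grip_width: 0.06
```

```bash
python3 go.py .613 -.330 .30
```

```text
t 1.10 shift [-172.1 -343.1    2. ] turn [-0.0015 -0.0011 -0.0001] rows 9.2 F [ 0.1864  0.7716 -0.536 ] w 60.0
```

Call:
send_rows([
  [[-172, -343, 40], [0, 0, 0], 60],
  [[-172, -343, 40], [0, 0, 0], 60],
  [[-172, -343, 40], [0, 0, 0], 60],
  [[-172, -343, 40], [0, 0, 0], 60],
  [[-172, -343, 40], [0, 0, 0], 60],
  [[-172, -343, 40], [0, 0, 0], 60],
  [[-172, -343, 40], [0, 0, 0], 60],
  [[-172, -343, 40], [0, 0, 0], 60],
  [[-172, -343, 40], [0, 0, 0], 60],
  [[-172, -343, 40], [0, 0, 0], 60],
  [[-172, -343, 40], [0, 0, 0], 60],
])

```text
clock: 2.02
eef_pos: [0.6128, -0.3335, 0.2582]
tool_rot: [0.002, 1.0, -0.0, -0.002]
ft_force: [-0.9, 1.1, -0.1]
grip_width: 0.06
```

```bash
python3 - <<'E'
from h import *
o=readout.get_obs();print(o["eef_pos"],o["joint_pos"])
t=camera("top");s=camera("scene")
canvas("p3.png",grid(t,380,160,520,250,4)[:290],grid(s,180,170,330,250,4)[:300])
E
python3 go.py .613 -.330 .195
```

```text
[ 0.6128 -0.3335  0.2582] [-0.4975  0.6769  0.5676  1.4653 -0.0025 -0.4934]
(590, 600, 3)
t 2.12 shift [-0.8  0.  65.4] turn [ 0.0002 -0.0035 -0.0009] rows 1.6 F [-1.0274  0.713  -0.3345] w 59.9
```

View pics/p3.png

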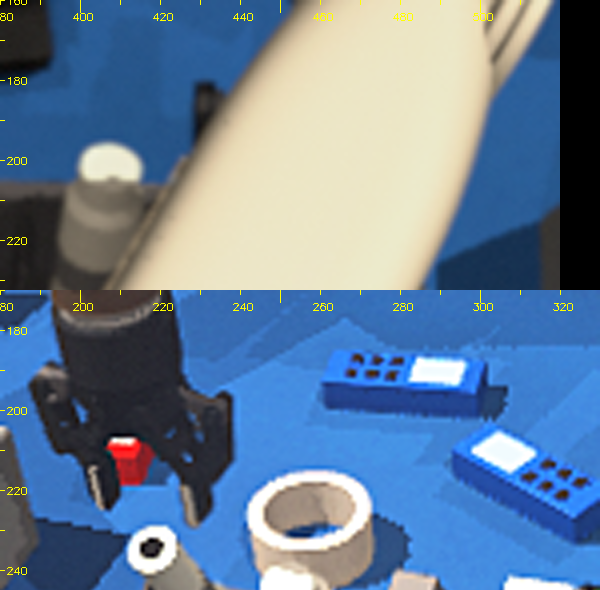

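The scene view has both fingertips, (206,222) and (229,224), straddling the torch tail at (218,236). The top view is hidden by the arm. Descending to grip.

Call:
send_rows([
  [[-1, 0, 32], [0, 0, 0], 60],
  [[-1, 0, 63], [0, 0, 0], 60],
  [[-1, 0, 63], [0, 0, 0], 60],
  [[-1, 0, 63], [0, 0, 0], 60],
  [[-1, 0, 63], [0, 0, 0], 20],
  [[-1, 0, 63], [0, 0, 0], 20],
  [[-1, 0, 63], [0, 0, 0], 20],
  [[-1, 0, 63], [0, 0, 0], 20],
  [[-1, 0, 63], [0, 0, 0], 20],
  [[-1, 0, 63], [0, 0, 0], 20],
])

```text
clock: 2.95
eef_pos: [0.6146, -0.3305, 0.2009]
tool_rot: [0.0, 1.0, -0.001, 0.001]
ft_force: [0.0, 0.4, 6.5]
grip_width: 0.0328
```

Call:
send_rows([
  [[-5, 0, -10], [0, 0, 0], 20],
  [[-9, 0, -20], [0, 0, 0], 20],
  [[-18, 0, -37], [0, 0, 0], 20],
  [[-22, 0, -55], [0, 0, 0], 20],
  [[-22, 0, -85], [0, 0, 0], 20],
  [[-22, 0, -110], [0, 0, 0], 20],
  [[-22, 0, -130], [0, 0, 0], 20],
  [[-22, 0, -130], [0, 0, 0], 20],
])

```text
clock: 3.62
eef_pos: [0.6373, -0.3308, 0.3372]
tool_rot: [0.0, 1.0, -0.003, 0.005]
ft_force: [0.9, 0.4, -1.8]
grip_width: 0.0331
```

```bash
python3 - <<'E'
from h import *
o=readout.get_obs();print(o["eef_pos"],o["joint_pos"],o["ft_force"],o["ft_torque"])
s=camera("scene")
cv2.imwrite("pics/p4.png",grid(s,160,120,320,300,3))
E
python3 go.py .60 -.2 .34 -26
```

```text
[ 0.6373 -0.3308  0.3372] [-0.4785  0.7243  0.8559  1.6897 -0.0007 -0.4776] [ 0.9483  0.425  -1.8048] [-0.0307 -0.0995 -0.0076]
t 3.67 shift [ 37.2 130.6  -6.8] turn [-0.0051 -0.4458  0.0002] rows 3.6 F [-0.0542 -1.5698 -2.4821] w 32.7
```

View pics/p4.png

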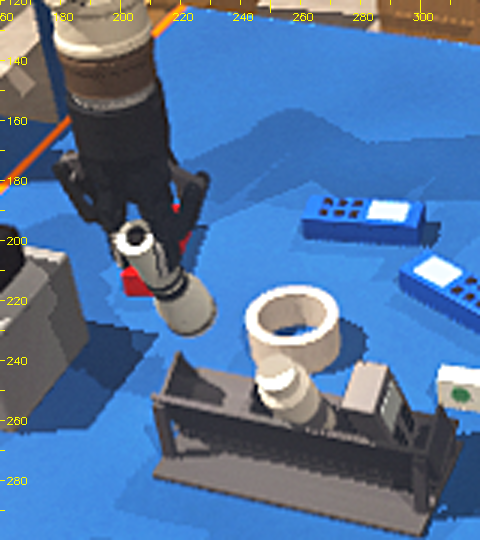

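The torch is clear of the stand and held at its tail: tail at (205,199), lens at (224,229), leaning the same way as before. Next I'll raise it, turn it upright and carry it over the canister.

```bash
python3 go.py .624 .225 .385 -26
```

```text
t 3.67 shift [ 13.3 555.4 -53.7] turn [-0.0051 -0.4458  0.0002] rows 13.4 F [-0.0542 -1.5698 -2.4821] w 32.7
```

Call:
send_rows([
  [[3, 20, -40], [0, -0.05, 0], 20],
  [[13, 50, -54], [0, -0.15, 0], 20],
  [[13, 90, -54], [0, -0.25, 0], 20],
  [[13, 130, -54], [-0.005, -0.35, 0], 20],
  [[13, 170, -54], [-0.005, -0.446, 0], 20],
  [[13, 210, -54], [-0.005, -0.446, 0], 20],
  [[13, 250, -54], [-0.005, -0.446, 0], 20],
  [[13, 290, -54], [-0.005, -0.446, 0], 20],
  [[13, 330, -54], [-0.005, -0.446, 0], 20],
  [[13, 370, -54], [-0.005, -0.446, 0], 20],
  [[13, 410, -54], [-0.005, -0.446, 0], 20],
  [[13, 450, -54], [-0.005, -0.446, 0], 20],
])

```text
clock: 4.67
eef_pos: [0.6224, 0.1211, 0.3827]
tool_rot: [-0.0, 0.975, -0.001, 0.223]
ft_force: [0.4, -0.1, -2.2]
grip_width: 0.0325
```

```bash
python3 go.py .624 .225 .36 -26
```

```text
t 4.67 shift [  8.4 103.9  21.1] turn [-0.001  -0.0044  0.0006] rows 2.6 F [ 0.4221 -0.1273 -2.1984] w 32.5
```

Call:
send_rows([
  [[8, 40, 0], [0, -0.004, 0], 20],
  [[8, 80, 21], [0, -0.004, 0], 20],
  [[8, 104, 21], [0, -0.004, 0], 20],
  [[8, 104, 21], [0, -0.004, 0], 20],
  [[8, 104, 21], [0, -0.004, 0], 20],
])

```text
clock: 5.08
eef_pos: [0.6227, 0.2266, 0.3562]
tool_rot: [-0.002, 0.975, -0.001, 0.222]
ft_force: [-0.3, 0.2, -2.3]
grip_width: 0.0328
```

```bash
python3 - <<'E'
from h import *
o=readout.get_obs();print(o["eef_pos"],o["ft_force"],o["tool_rot"])
s=camera("scene");t=camera("top")
a=grid(s,340,140,480,350,3)[:590];b=grid(t,165,120,290,260,3)
w=np.zeros((max(a.shape[0],b.shape[0]),a.shape[1]+b.shape[1],3),np.uint8);w[:a.shape[0],:a.shape[1]]=a;w[:b.shape[0],a.shape[1]:]=b
cv2.imwrite("pics/p5.png",w);print(w.shape)
E
```

```text
[0.6227 0.2266 0.3562] [-0.262   0.1791 -2.3005] [-0.0021  0.9751 -0.0015  0.2219]
(590, 795, 3)
```

View pics/p5.png

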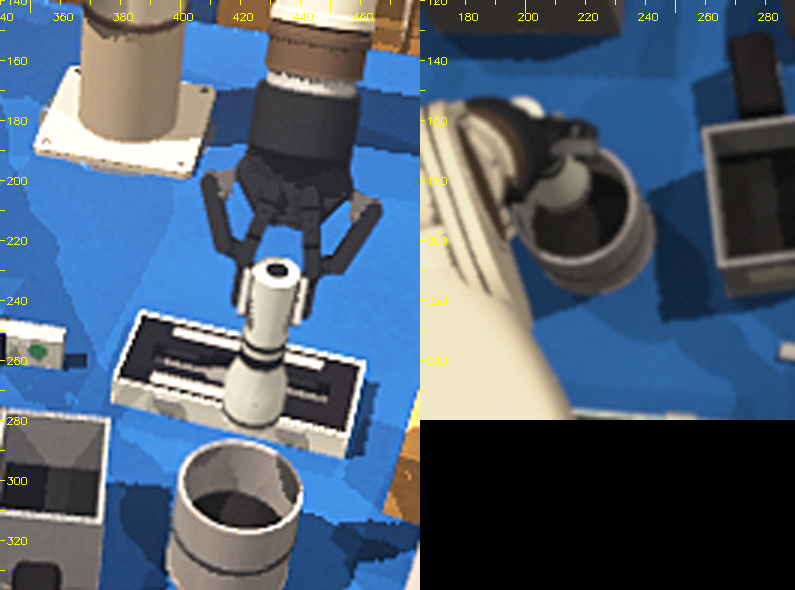

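The torch hangs over the canister near-upright, tail at scene (431,230) and head bottom at (424,279). I'll compare its tilt with a true vertical through the camera model and get a rough pad depth.

```bash
python3 - <<'E'
from h import *
o=readout.get_obs(); g=o["eef_pos"]+R.from_quat(o["tool_rot"]).apply([0,0,.054]); print("grasp",g)
for h in(.019,-.112,-.131): print(h,proj("scene",g+[0,0,h]),proj("top",g+[0,0,h]))
# measured head width at black ring centre & axis at mid tail for slope
im=camera("scene"); hsv=cv2.cvtColor(im,cv2.COLOR_RGB2HSV)
print("can mouth px",proj("scene",[.648,.225,.105]),proj("top",[.648,.225,.105]))
for v in(240,244,262,266,270,274):
    r=(hsv[v,:,1]<75)&(hsv[v,:,2]>60); u=np.where(r[405:445])[0]+405; print(v,u.min(),u.max(),(u.min()+u.max())/2,[int(x) for x in hsv[v,408:442,2]])
E
```

```text
grasp [0.6471 0.2243 0.3097]
0.019 [430.3353 230.7177] [198.8165 159.1794]
-0.112 [422.9746 273.1317] [210.2441 177.3661]
-0.131 [421.9862 278.7444] [211.7381 179.7408]
can mouth px [418.5414 299.6876] [216.9438 188.0448]
240 418 440 429.0 [225, 225, 225, 226, 226, 228, 234, 220, 86, 44, 161, 255, 216, 75, 149, 232, 233, 227, 220, 215, 207, 203, 195, 181, 172, 170, 168, 175, 119, 66, 222, 255, 135, 30]
244 419 439 429.0 [226, 225, 226, 226, 225, 224, 226, 225, 228, 213, 158, 143, 101, 69, 166, 233, 233, 222, 216, 210, 206, 197, 185, 178, 173, 173, 142, 108, 103, 221, 255, 159, 34, 49]
262 405 444 424.5 [116, 86, 106, 136, 126, 122, 127, 198, 249, 240, 236, 238, 245, 229, 175, 135, 83, 41, 40, 44, 41, 48, 92, 128, 167, 140, 69, 48, 49, 47, 41, 37, 38, 61]
266 409 437 423.0 [38, 87, 141, 149, 164, 181, 233, 241, 237, 237, 236, 233, 230, 226, 224, 220, 216, 201, 187, 182, 183, 175, 170, 166, 168, 174, 130, 72, 56, 62, 57, 51, 51, 52]
270 405 441 423.0 [255, 255, 255, 255, 255, 254, 235, 236, 238, 239, 235, 232, 230, 228, 228, 220, 208, 204, 198, 189, 184, 176, 173, 169, 168, 174, 161, 160, 194, 157, 157, 160, 159, 87]
274 405 433 419.0 [251, 255, 250, 255, 169, 152, 244, 236, 234, 232, 231, 229, 230, 228, 220, 215, 214, 204, 197, 188, 177, 173, 168, 170, 175, 117, 54, 53, 54, 57, 55, 55, 54, 53]
```

Upright agrees within a pixel and the torch is centred over the mouth. Lowering it now: 95 mm free descent first, then slow feeling.

Call:
send_rows([
  [[13, 0, 27], [0, 0, 0], 20],
  [[26, 0, 54], [0, 0, 0], 20],
  [[36, 0, 76], [0, 0, 0], 20],
  [[41, 0, 86], [0, 0, 0], 20],
  [[41, 0, 86], [0, 0, 0], 20],
  [[41, 0, 86], [0, 0, 0], 20],
])

```text
clock: 5.73
eef_pos: [0.6245, 0.2221, 0.2635]
tool_rot: [0.001, 0.975, -0.002, 0.223]
ft_force: [0.3, 0.5, -1.4]
grip_width: 0.0331
```

Call:
send_rows([
  [[3, 0, 6], [0, 0, 0], 20],
  [[6, 0, 13], [0, 0, 0], 20],
  [[6, 0, 13], [0, 0, 0], 20],
])

```text
clock: 5.98
eef_pos: [0.6245, 0.2215, 0.2485]
tool_rot: [0.002, 0.975, -0.002, 0.223]
ft_force: [-0.3, 0.3, -3.2]
grip_width: 0.033
```

Call:
send_rows([
  [[1, 0, 2], [0, 0, 0], 20],
  [[2, 0, 4], [0, 0, 0], 20],
  [[3, 0, 6], [0, 0, 0], 20],
  [[3, 0, 6], [0, 0, 0], 20],
])

```text
clock: 6.32
eef_pos: [0.6242, 0.2215, 0.2413]
tool_rot: [0.001, 0.975, -0.002, 0.223]
ft_force: [0.5, -0.4, -2.0]
grip_width: 0.0329
```

Call:
send_rows([
  [[1, 0, 2], [0, 0, 0], 20],
  [[2, 0, 4], [0, 0, 0], 20],
  [[3, 0, 6], [0, 0, 0], 20],
  [[3, 0, 6], [0, 0, 0], 20],
])

```text
clock: 6.65
eef_pos: [0.6237, 0.2214, 0.2337]
tool_rot: [0.001, 0.975, -0.002, 0.222]
ft_force: [-0.2, -0.8, -1.7]
grip_width: 0.0328
```

Call:
send_rows([
  [[1, 0, 2], [0, 0, 0], 20],
  [[2, 0, 4], [0, 0, 0], 20],
  [[3, 0, 6], [0, 0, 0], 20],
  [[3, 0, 6], [0, 0, 0], 20],
])

```text
clock: 6.98
eef_pos: [0.6233, 0.2212, 0.2262]
tool_rot: [0.001, 0.975, -0.002, 0.221]
ft_force: [-0.6, -0.9, -3.1]
grip_width: 0.0329
```

Call:
send_rows([
  [[1, 0, 2], [0, 0, 0], 20],
  [[2, 0, 4], [0, 0, 0], 20],
  [[2, 0, 5], [0, 0, 0], 20],
  [[2, 0, 5], [0, 0, 0], 20],
])

```text
clock: 7.32
eef_pos: [0.6235, 0.2212, 0.2205]
tool_rot: [0.001, 0.975, -0.003, 0.221]
ft_force: [-0.2, -0.7, -1.2]
grip_width: 0.0324
```

Call:
send_rows([
  [[1, 0, 2], [0, 0, 0], 20],
  [[2, 0, 4], [0, 0, 0], 20],
  [[2, 0, 5], [0, 0, 0], 20],
  [[2, 0, 5], [0, 0, 0], 20],
])

```text
clock: 7.65
eef_pos: [0.6244, 0.2213, 0.2166]
tool_rot: [0.001, 0.975, -0.002, 0.222]
ft_force: [-3.5, -1.5, 6.5]
grip_width: 0.0327
```

Contact felt: about 8 N above the hanging load. Backing off 2 mm to a light touch, then releasing slowly.

Call:
send_rows([
  [[-1, 0, -2], [0, 0, 0], 20],
  [[-1, 0, -2], [0, 0, 0], 20],
  [[-1, 0, -2], [0, 0, 0], 38],
  [[-1, 0, -2], [0, 0, 0], 42],
  [[-1, 0, -2], [0, 0, 0], 48],
  [[-1, 0, -2], [0, 0, 0], 56],
  [[-1, 0, -2], [0, 0, 0], 60],
  [[-1, 0, -2], [0, 0, 0], 60],
])

```text
clock: 8.32
eef_pos: [0.6244, 0.2213, 0.2186]
tool_rot: [0.001, 0.975, -0.002, 0.222]
ft_force: [-0.7, 0.6, -0.0]
grip_width: 0.0599
```

Call:
send_rows([
  [[0, 0, -15], [0, 0, 0], 60],
  [[0, 0, -40], [0, 0, 0], 60],
  [[0, 0, -80], [0, 0, 0], 60],
  [[0, 0, -110], [0, 0, 0], 60],
  [[0, 0, -140], [0, 0, 0], 60],
  [[0, 0, -140], [0, 0, 0], 60],
])

```text
clock: 8.82
eef_pos: [0.5644, 0.2231, 0.3529]
tool_rot: [0.001, 0.974, 0.0, 0.228]
ft_force: [0.5, 0.2, 0.2]
grip_width: 0.0603
```

```bash
python3 - <<'E'
from h import *
o=readout.get_obs();print(o["eef_pos"],o["ft_force"],o["joint_pos"])
s=camera("scene");t=camera("top")
a=grid(s,370,180,490,350,3);b=grid(t,165,120,300,260,3)
w=np.zeros((max(a.shape[0],b.shape[0]),a.shape[1]+b.shape[1],3),np.uint8);w[:a.shape[0],:a.shape[1]]=a;w[:b.shape[0],a.shape[1]:]=b
cv2.imwrite("pics/p6.png",w);print(w.shape)
for h in(.187,.105,.04):print(proj("scene",[.648,.222,h]),proj("top",[.648,.222,h]))
E
python3 go.py .61 -.149 .30 0
```

```text
[0.5644 0.2231 0.3529] [0.5293 0.2373 0.2314] [ 0.4499  0.1778 -0.0321  0.9417 -0.194   0.4114]
(510, 765, 3)
[421.3974 276.383 ] [212.091  178.3512]
[417.353  299.4416] [218.1436 188.0683]
[414.373  316.2278] [222.5142 195.0785]
t 8.92 shift [ -21.5 -371.2   63.6] turn [-0.0026  0.4522 -0.0026] rows 9.0 F [-0.4796  0.7896 -0.4788] w 60.0
```

View pics/p6.png

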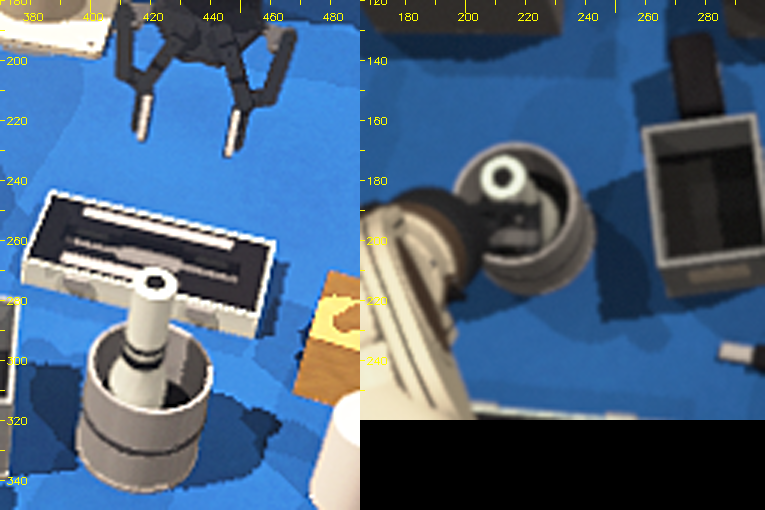

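The torch stands upright: tail at scene (421,275) and top (212,179), where a vertical predicts (421,276) and (212,178). Next the meter.

```bash
python3 go.py .6075 -.149 .27 0
```

```text
t 8.92 shift [  -6.1 -371.1   89.5] turn [-0.0026  0.4522 -0.0026] rows 9.2 F [-0.4796  0.7896 -0.4788] w 60.0
```

Call:
send_rows([
  [[0, -40, 0], [0, 0.05, 0], 60],
  [[-2, -80, 10], [0, 0.15, 0], 60],
  [[-4, -120, 40], [0, 0.25, 0], 60],
  [[-6, -371, 89], [0, 0.452, 0], 60],
  [[-6, -371, 89], [0, 0.452, 0], 60],
  [[-6, -371, 89], [0, 0.452, 0], 60],
  [[-6, -371, 89], [0, 0.452, 0], 60],
  [[-6, -371, 89], [0, 0.452, 0], 60],
  [[-6, -371, 89], [0, 0.452, 0], 60],
  [[-6, -371, 89], [0, 0.452, 0], 60],
  [[-6, -371, 89], [0, 0.452, 0], 60],
  [[-6, -371, 89], [0, 0.452, 0], 60],
])

```text
clock: 9.92
eef_pos: [0.6065, -0.1497, 0.2681]
tool_rot: [0.003, 1.0, -0.0, -0.002]
ft_force: [0.6, 0.3, -0.7]
grip_width: 0.0596
```

```bash
python3 - <<'E'
from h import *
o=readout.get_obs(); e=o["eef_pos"]; Rr=R.from_quat(o["tool_rot"]); print(e)
s=camera("scene"); g=e+Rr.apply([0,0,.0726])
print("tips px",proj("scene",g+Rr.apply([0,.03,0])),proj("scene",g-Rr.apply([0,.03,0])))
cv2.imwrite("pics/p7.png",grid(s,230,170,340,310,4))
E
python3 go.py .6075 -.149 .1876 0
```

```text
[ 0.6065 -0.1497  0.2681]
tips px [292.157  236.6825] [270.6466 232.4273]
t 9.97 shift [-0.9 -0.5 81.3] turn [-0.0007 -0.0022 -0.0033] rows 2.0 F [-0.0073  0.0486 -0.0244] w 59.8
```

View pics/p7.png

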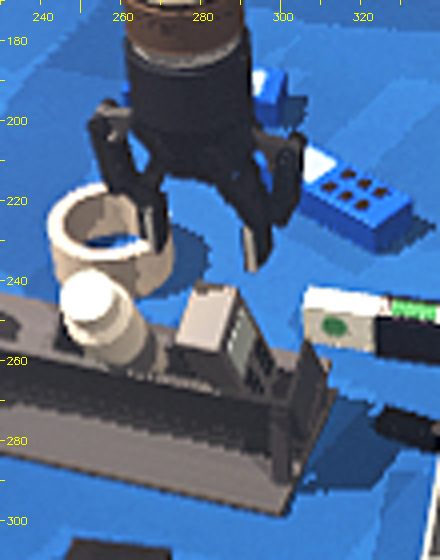

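The tips at (268,232) and (294,237) straddle the meter's top end at (281,249). Descend and grip.

Call:
send_rows([
  [[-1, 0, 40], [0, 0, 0], 60],
  [[-1, 0, 78], [0, 0, 0], 60],
  [[-1, 0, 78], [0, 0, 0], 60],
  [[-1, 0, 78], [0, 0, 0], 60],
  [[-1, 0, 78], [0, 0, 0], 20],
  [[-1, 0, 78], [0, 0, 0], 20],
  [[-1, 0, 78], [0, 0, 0], 20],
  [[-1, 0, 78], [0, 0, 0], 20],
  [[-1, 0, 78], [0, 0, 0], 20],
  [[-1, 0, 78], [0, 0, 0], 20],
])

```text
clock: 10.8
eef_pos: [0.6094, -0.1487, 0.1944]
tool_rot: [0.002, 1.0, -0.001, 0.002]
ft_force: [0.5, 2.2, 6.2]
grip_width: 0.0317
```

Call:
send_rows([
  [[-5, 0, -10], [0, 0, 0], 20],
  [[-9, 0, -20], [0, 0, 0], 20],
  [[-18, 0, -37], [0, 0, 0], 20],
  [[-27, 0, -55], [0, 0, 0], 20],
  [[-27, 0, -85], [0, 0, 0], 20],
  [[-27, 0, -120], [0, 0, 0], 20],
  [[-27, 0, -150], [0, 0, 0], 20],
  [[-27, 0, -150], [0, 0, 0], 20],
  [[-27, 0, -150], [0, 0, 0], 20],
])

```text
clock: 11.55
eef_pos: [0.6366, -0.1488, 0.3476]
tool_rot: [0.002, 1.0, -0.001, 0.005]
ft_force: [-0.4, -0.4, -3.8]
grip_width: 0.0315
```

```bash
python3 go.py .643 .063 .36 -26 10
```

```text
t 11.55 shift [ -5.8 211.8 -12.9] turn [-0.0439 -0.4424 -0.1739] rows 5.1 F [-0.3838 -0.3985 -3.8026] w 31.5
```

Call:
send_rows([
  [[-2, 30, -12], [-0.008, -0.08, -0.03], 20],
  [[-4, 65, -13], [-0.018, -0.18, -0.07], 20],
  [[-6, 100, -13], [-0.028, -0.28, -0.11], 20],
  [[-6, 140, -13], [-0.038, -0.38, -0.15], 20],
  [[-6, 180, -13], [-0.044, -0.442, -0.174], 20],
  [[-6, 212, -13], [-0.044, -0.442, -0.174], 20],
  [[-6, 212, -13], [-0.044, -0.442, -0.174], 20],
  [[-6, 212, -13], [-0.044, -0.442, -0.174], 20],
])

```text
clock: 12.22
eef_pos: [0.6414, 0.065, 0.3575]
tool_rot: [-0.087, 0.971, 0.02, 0.221]
ft_force: [0.3, -0.8, -2.5]
grip_width: 0.0311
```

```bash
python3 - <<'E'
from h import *
o=readout.get_obs(); e=o["eef_pos"]; Rr=R.from_quat(o["tool_rot"]); g=e+Rr.apply([0,0,.054]); print(e,"grasp",g,o["ft_force"])
s=camera("scene");t=camera("top")
for h in(.015,-.125):
  for a,b in((.024,.016),(.024,-.016)):
    off=R.from_euler('z',10,degrees=True).apply([a,b,0]); print(h,a,b,proj("scene",g+off+[0,0,h]),proj("top",g+off+[0,0,h]))
a=grid(s,320,190,420,340,4)[:600];b=grid(t,225,120,320,220,4)
w=np.zeros((600,a.shape[1]+b.shape[1],3),np.uint8);w[:a.shape[0],:a.shape[1]]=a;w[:b.shape[0],a.shape[1]:]=b
cv2.imwrite("pics/p8.png",w);print(w.shape)
E
python3 go.py .643 .063 .36 -26 10
```

```text
[0.6414 0.065  0.3575] grasp [0.6644 0.0692 0.3088] [ 0.2689 -0.7529 -2.5494]
0.015 0.024 0.016 [366.1283 232.0745] [263.3976 143.9249]
0.015 0.024 -0.016 [351.557 231.055] [278.2933 141.733 ]
-0.125 0.024 0.016 [363.5155 277.0137] [269.4321 164.6339]
-0.125 0.024 -0.016 [350.139  275.9799] [282.9245 162.6526]
(600, 780, 3)
t 12.32 shift [-1.1  0.1 -1.3] turn [-0.0002 -0.0037 -0.0001] rows 0.0 F [-0.4083  0.34   -2.8139] w 31.3
```

View pics/p8.png

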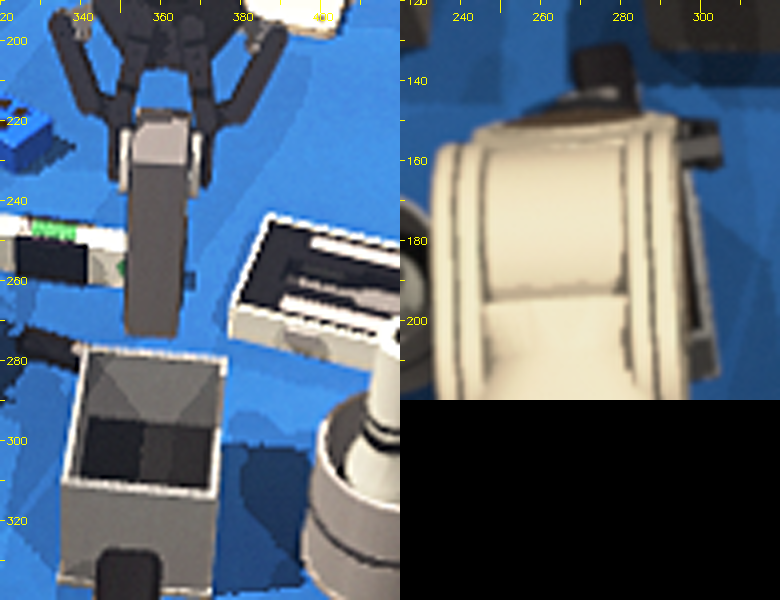

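The meter hangs upright over the tin, front-face corners at (353,230), (367,231), (351,273) and (364,273). The bottom is about 3 px higher than a plumb meter predicts, so I'll check the pitch more closely.

```bash
python3 - <<'E'
from h import *
from scipy.optimize import least_squares
o=readout.get_obs(); g=o["eef_pos"]+R.from_quat(o["tool_rot"]).apply([0,0,.054])
im=cv2.cvtColor(camera("scene"),cv2.COLOR_RGB2GRAY).astype(float)
for u in(355,358,361): print(u,"v214-238",im[214:238,u].astype(int),"v266-282",im[266:282,u].astype(int))
print("rim c",proj("scene",[.6663,.0671,.1]))
def pts(p):
    Rm=R.from_euler('zyx',[np.radians(10),p[0],p[3]]); c=np.array([g[0]+p[1],g[1]+p[4],g[2]+p[2]])
    return [proj("scene",c+Rm.apply(q)) for q in([.024,-.016,.015],[.024,.016,.015],[.024,-.016,-.125],[.024,.016,-.125],[-.024,-.016,.015],[-.024,.016,.015])]
M=np.array([(353,230.5),(367,231),(351,273.5),(364.3,273.5),(355,217.5),(367.5,218.5)])
r=least_squares(lambda p:(np.array(pts(p))-M).ravel(),np.zeros(5)); print("pitch deg,dx,dz,roll,dy",np.degrees(r.x[0]),r.x[1:3]*1000,np.degrees(r.x[3]),r.x[4]*1000,"res",r.fun)
E
```

```text
355 v214-238 [125 121 104  84  86  87  76 114 190 182 180 179 179 180 181 179 130  83
  90  92  94  90  90  91] v266-282 [ 88  90  89  90  89  88  88  83 100 129 136 211 242  98 110 114]
358 v214-238 [119 122 117  88  87  83 118 191 182 180 180 179 178 179 182 185 157  74
  89  91  91  89  92  92] v266-282 [ 88  90  87  87  88  88  88  89 111 129 120 169 214 131 108 112]
361 v214-238 [121 123 114  74  84 124 195 183 177 178 177 180 179 178 177 186 174  74
  86  92  90  90  89  91] v266-282 [ 89  89  86  87  87  88  86  85 109 131 122 150 198 171 103 115]
rim c [355.4711 293.3246]
pitch deg,dx,dz,roll,dy -0.24962490285967856 [-50.1999 -39.9131] -0.1708952133427053 -5.945231658872035 res [ 0.0507 -0.2749 -0.2052  0.224   0.3716 -0.5008 -0.2477  0.506  -0.3837
  0.0527  0.4253 -0.0066]
```

Constrained by the known length, the lean is about 2° or less. I'll correct 1.5° on the way down; the pad will level the rest.

Call:
send_rows([
  [[12, 0, 25], [0, -0.026, 0], 20],
  [[25, 0, 52], [0, -0.026, 0], 20],
  [[37, 0, 78], [0, -0.026, 0], 20],
  [[46, 0, 97], [0, -0.026, 0], 20],
  [[46, 0, 97], [0, -0.026, 0], 20],
  [[46, 0, 97], [0, -0.026, 0], 20],
])

```text
clock: 12.87
eef_pos: [0.6432, 0.0608, 0.2494]
tool_rot: [-0.083, 0.969, 0.02, 0.233]
ft_force: [1.4, -0.3, -1.6]
grip_width: 0.0314
```

Call:
send_rows([
  [[1, 0, 2], [0, 0, 0], 20],
  [[2, 0, 4], [0, 0, 0], 20],
  [[3, 0, 6], [0, 0, 0], 20],
  [[3, 0, 6], [0, 0, 0], 20],
])

```text
clock: 13.2
eef_pos: [0.6437, 0.0607, 0.2436]
tool_rot: [-0.083, 0.969, 0.02, 0.234]
ft_force: [-0.2, -0.4, -3.2]
grip_width: 0.0317
```

Call:
send_rows([
  [[1, 0, 2], [0, 0, 0], 20],
  [[2, 0, 4], [0, 0, 0], 20],
  [[2, 0, 5], [0, 0, 0], 20],
  [[2, 0, 5], [0, 0, 0], 20],
])

```text
clock: 13.53
eef_pos: [0.644, 0.0608, 0.2379]
tool_rot: [-0.083, 0.969, 0.02, 0.234]
ft_force: [-0.4, 0.1, -2.2]
grip_width: 0.0315
```

Call:
send_rows([
  [[1, 0, 2], [0, 0, 0], 20],
  [[2, 0, 4], [0, 0, 0], 20],
  [[2, 0, 5], [0, 0, 0], 20],
  [[2, 0, 5], [0, 0, 0], 20],
])

```text
clock: 13.87
eef_pos: [0.6443, 0.0609, 0.2319]
tool_rot: [-0.083, 0.969, 0.02, 0.233]
ft_force: [0.4, -0.1, -3.4]
grip_width: 0.0314
```

Call:
send_rows([
  [[1, 0, 2], [0, 0, 0], 20],
  [[2, 0, 4], [0, 0, 0], 20],
  [[2, 0, 5], [0, 0, 0], 20],
  [[2, 0, 5], [0, 0, 0], 20],
])

```text
clock: 14.2
eef_pos: [0.6446, 0.061, 0.226]
tool_rot: [-0.083, 0.969, 0.02, 0.233]
ft_force: [-1.4, -0.9, -2.1]
grip_width: 0.0316
```

Call:
send_rows([
  [[1, 0, 2], [0, 0, 0], 20],
  [[2, 0, 4], [0, 0, 0], 20],
  [[2, 0, 5], [0, 0, 0], 20],
  [[2, 0, 5], [0, 0, 0], 20],
])

```text
clock: 14.53
eef_pos: [0.6448, 0.0611, 0.22]
tool_rot: [-0.083, 0.969, 0.02, 0.232]
ft_force: [-0.1, -1.0, -2.4]
grip_width: 0.0317
```

Call:
send_rows([
  [[1, 0, 2], [0, 0, 0], 20],
  [[2, 0, 4], [0, 0, 0], 20],
  [[2, 0, 4], [0, 0, 0], 20],
])

```text
clock: 14.78
eef_pos: [0.6445, 0.061, 0.2148]
tool_rot: [-0.083, 0.969, 0.02, 0.232]
ft_force: [-0.2, -0.2, -3.2]
grip_width: 0.0315
```

Call:
send_rows([
  [[1, 0, 2], [0, 0, 0], 20],
  [[2, 0, 4], [0, 0, 0], 20],
  [[2, 0, 4], [0, 0, 0], 20],
])

```text
clock: 15.03
eef_pos: [0.6441, 0.061, 0.2095]
tool_rot: [-0.083, 0.969, 0.02, 0.231]
ft_force: [-0.5, -0.2, -2.2]
grip_width: 0.0315
```

Call:
send_rows([
  [[1, 0, 2], [0, 0, 0], 20],
  [[2, 0, 4], [0, 0, 0], 20],
  [[2, 0, 4], [0, 0, 0], 20],
])

```text
clock: 15.28
eef_pos: [0.6438, 0.061, 0.2042]
tool_rot: [-0.083, 0.969, 0.02, 0.23]
ft_force: [-0.5, -0.5, -2.0]
grip_width: 0.0312
```

Call:
send_rows([
  [[1, 0, 2], [0, 0, 0], 20],
  [[2, 0, 4], [0, 0, 0], 20],
  [[2, 0, 4], [0, 0, 0], 20],
])

```text
clock: 15.53
eef_pos: [0.6444, 0.0611, 0.2007]
tool_rot: [-0.083, 0.969, 0.02, 0.231]
ft_force: [-2.1, -0.5, 4.2]
grip_width: 0.0312
```

Contact felt, about 6.5 N. Easing back 1.5 mm and releasing.

Call:
send_rows([
  [[-0.5, 0, -1], [0, 0, 0], 20],
  [[-0.5, 0, -1], [0, 0, 0], 20],
  [[-0.5, 0, -1], [0, 0, 0], 36],
  [[-0.5, 0, -1], [0, 0, 0], 40],
  [[-0.5, 0, -1], [0, 0, 0], 48],
  [[-0.5, 0, -1], [0, 0, 0], 56],
  [[-0.5, 0, -1], [0, 0, 0], 60],
  [[-0.5, 0, -1], [0, 0, 0], 60],
])

```text
clock: 16.2
eef_pos: [0.6444, 0.0611, 0.2018]
tool_rot: [-0.083, 0.969, 0.02, 0.231]
ft_force: [1.2, -0.4, -0.2]
grip_width: 0.0595
```

Call:
send_rows([
  [[0, 0, -15], [0, 0, 0], 60],
  [[0, 0, -40], [0, 0, 0], 60],
  [[0, 0, -80], [0, 0, 0], 60],
  [[0, 0, -120], [0, 0, 0], 60],
  [[0, 0, -160], [0, 0, 0], 60],
  [[0, 0, -160], [0, 0, 0], 60],
])

```text
clock: 16.7
eef_pos: [0.5741, 0.0485, 0.3546]
tool_rot: [-0.083, 0.967, 0.02, 0.239]
ft_force: [1.3, 0.6, 1.7]
grip_width: 0.0601
```

```bash
python3 - <<'E'
from h import *
o=readout.get_obs();print(o["clock"],o["eef_pos"],o["ft_force"])
s=camera("scene");t=camera("top"); cv2.imwrite("pics/s9.png",s[:,:,::-1]); cv2.imwrite("pics/t9.png",t[:,:,::-1])
a=grid(s,320,200,450,345,4)[:580]
cv2.imwrite("pics/p9.png",a)
for a_,b in((.024,.016),(.024,-.016),(-.024,.016),(-.024,-.016)):
    off=R.from_euler('z',10,degrees=True).apply([a_,b,0])+[.668,.065,.170]; print(proj("scene",off),proj("top",off))
E
python3 go.py .447 -.056 .2 0 0
```

```text
16.7 [0.5741 0.0485 0.3546] [1.314  0.6034 1.7017]
[361.2225 281.7324] [271.8041 165.0609]
[347.9387 280.6942] [285.1672 163.1007]
[362.5144 267.8137] [274.4172 184.2995]
[349.6272 266.8362] [287.879  182.3254]
t 16.80 shift [194.4 -81.5  66.3] turn [0.0405 0.4739 0.1678] rows 5.3 F [-0.6748  0.0952 -0.4142] w 60.1
```

View pics/p9.png

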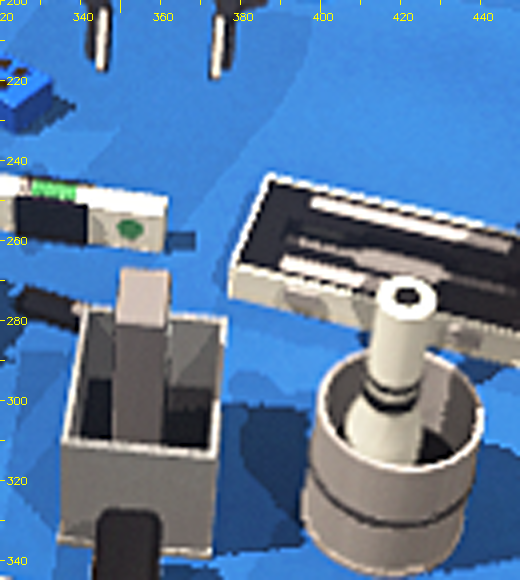

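The meter stands upright: top corners (350,267), (361,267), (361,281) and (348,280), within 1 px of an upright prediction. Next I'll measure the level and the case cutout more finely from the saved, unobstructed pictures.

```bash
python3 - <<'E'
from h import *
T=lambda u,z:onz("top",u,z)
t0=cv2.imread("pics/top0.png"); s9=cv2.imread("pics/scene0.png")
def rect(im,n,box,f,z,name,f2=8):
    x0,y0,x1,y1=box; c=cv2.resize(im[y0:y1,x0:x1],None,fx=f2,fy=f2,interpolation=cv2.INTER_CUBIC)
    m=f(cv2.cvtColor(c,cv2.COLOR_BGR2HSV).astype(int)).astype(np.uint8)
    k=max(cv2.findContours(m,0,1)[0],key=cv2.contourArea); r=cv2.minAreaRect(k)
    P=(cv2.boxPoints(r)+.5)/f2-.5+[x0,y0]; Q=np.array([onz(n,p,z) for p in P])
    c=onz(n,(np.array(r[0])+.5)/f2-.5+[x0,y0],z)
    e=[np.linalg.norm(Q[i]-Q[i-1]) for i in range(4)]; i=int(np.argmax(e)); d=Q[i]-Q[i-1]; a=np.degrees(np.arctan2(d[1],d[0]))%180
    print(name,"c",c,"edges",np.array(e),"long ang",a); return m
# insert: dark
rect(t0,"top",(176,248,282,312),lambda h:h[:,:,2]<75,.03,"insert dark")
rect(t0,"top",(176,248,282,312),lambda h:(h[:,:,2]>140)&(h[:,:,1]<90),.03,"border outer")
for th in(80,90,100):
  m=rect(t0,"top",(188,270,264,290),lambda h:(h[:,:,2]>th),.03,"cutout th%d"%th)
rect(t0,"top",(285,262,372,292),lambda h:((h[:,:,1]<110)|(h[:,:,0]<90))&(h[:,:,2]>130),.04,"level all bright")
for th in(150,190,215):
  rect(t0,"top",(285,262,319,292),lambda h:(h[:,:,2]>th)&(h[:,:,1]<90),.04,"L half%d"%th); rect(t0,"top",(338,262,372,292),lambda h:(h[:,:,2]>th)&(h[:,:,1]<90),.04,"R half%d"%th)
rect(t0,"top",(315,262,345,292),lambda h:(h[:,:,0]>40)&(h[:,:,0]<85)&(h[:,:,1]>90),.04,"green top")
rect(s9,"scene",(320,235,345,262),lambda h:(h[:,:,0]>40)&(h[:,:,0]<85)&(h[:,:,1]>90),.04,"green scene")
a=cv2.resize(t0[248:312,172:282],None,fx=7,fy=7,interpolation=cv2.INTER_CUBIC)
o=readout.get_obs()
b=grid(s9[:,:,::-1],375,238,475,298,6)
canvas("p10.png",grid(t0[:,:,::-1],174,250,284,310,5),b[:290])
E
```

```text
insert dark c [0.4348 0.2035 0.03  ] edges [0.2193 0.0948 0.2215 0.0937] long ang 86.50341102917753
border outer c [0.4367 0.2024 0.03  ] edges [0.2365 0.1154 0.2395 0.114 ] long ang 86.24134854859193
cutout th80 c [0.4314 0.2027 0.03  ] edges [0.1699 0.035  0.1705 0.0347] long ang 86.40120682152484
cutout th90 c [0.4314 0.204  0.03  ] edges [0.1662 0.0338 0.1668 0.0335] long ang 86.38773111000492
cutout th100 c [0.4314 0.2042 0.03  ] edges [0.1645 0.0327 0.165  0.0324] long ang 86.40566759364346
level all bright c [ 0.4484 -0.0564  0.04  ] edges [0.0257 0.1741 0.0257 0.1736] long ang 93.71443858566181
L half150 c [ 0.4441 -0.0008  0.04  ] edges [0.0234 0.0615 0.0233 0.0613] long ang 95.46521175185143
R half150 c [ 0.4524 -0.1104  0.04  ] edges [0.0241 0.0649 0.0241 0.0647] long ang 93.83355342014069
L half190 c [ 0.4442 -0.0017  0.04  ] edges [0.0211 0.0595 0.0211 0.0594] long ang 95.69640916362496
R half190 c [ 0.4524 -0.1107  0.04  ] edges [0.022  0.0612 0.022  0.0611] long ang 93.00288597834268
L half215 c [ 0.4438 -0.0021  0.04  ] edges [0.0189 0.0588 0.0188 0.0587] long ang 95.9649346187787
R half215 c [ 0.452  -0.1113  0.04  ] edges [0.0198 0.0588 0.0198 0.0586] long ang 93.32674108142173
green top c [ 0.4496 -0.0566  0.04  ] edges [0.0165 0.0338 0.0165 0.0338] long ang 97.31293854221666
green scene c [ 0.4489 -0.0562  0.04  ] edges [0.0327 0.0202 0.033  0.0201] long ang 96.73656222639443
(590, 600, 3)
```

View pics/p10.png

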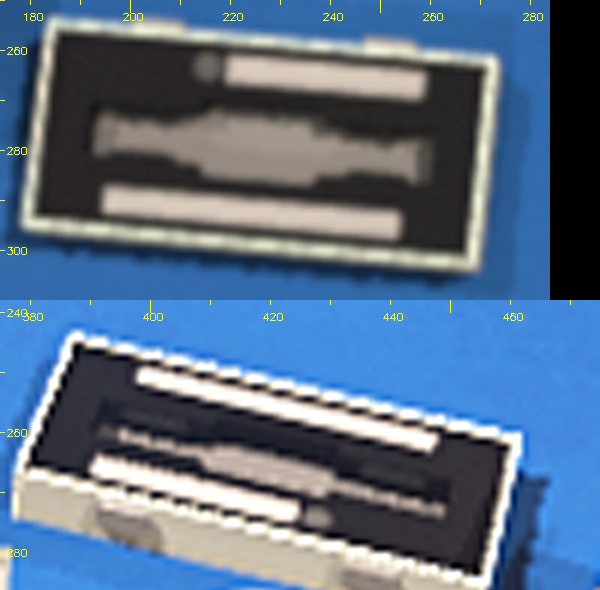

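The cutout outline spans about (192–258, 272–287) in the top view, with its mid-bulge near (225,278). The insert and cutout estimates agree within 2 mm, and the level's green window agrees across both views within 1 mm. I'll cross-check the case in the scene view and get the move above the level.

```bash
python3 - <<'E'
from h import *
Q=np.array([onz("scene",p,.031) for p in((388,244.5),(461.5,260.5),(456,287.5),(377.5,266.5))]); print("scene case",Q[:,:2],Q.mean(0),[np.linalg.norm(Q[i]-Q[i-1]) for i in range(4)])
Q=np.array([onz("top",p,.031) for p in((184.5,254.5),(272.8,262),(269,303.7),(178.3,295))]); print("top case",Q[:,:2],Q.mean(0),[np.linalg.norm(Q[i]-Q[i-1]) for i in range(4)])
print(bot.tips_ahead)
E
python3 go.py .4488 -.0564 .19 0 -85.8
```

```text
scene case [[0.3814 0.099 ]
 [0.3906 0.3229]
 [0.5058 0.3175]
 [0.4845 0.0888]] [0.4406 0.2071 0.031 ] [np.float64(0.10364494800815506), np.float64(0.22408954461316563), np.float64(0.11533967492796939), np.float64(0.22975793742578032)]
top case [[0.4918 0.3123]
 [0.4788 0.0854]
 [0.3733 0.0905]
 [0.3878 0.3213]] [0.4329 0.2024 0.031 ] [np.float64(0.10440307277833304), np.float64(0.22725659830901085), np.float64(0.10568352831307998), np.float64(0.23120671746227422)]
0.0726
t 16.80 shift [197.5 -82.2  76. ] turn [0.3955 0.3588 1.6338] rows 13.8 F [-0.6748  0.0952 -0.4142] w 60.1
```

Call:
send_rows([
  [[197, -82, 20], [0.395, 0.359, 1.634], 50],
  [[197, -82, 20], [0.395, 0.359, 1.634], 50],
  [[197, -82, 20], [0.395, 0.359, 1.634], 50],
  [[197, -82, 20], [0.395, 0.359, 1.634], 50],
  [[197, -82, 20], [0.395, 0.359, 1.634], 50],
  [[197, -82, 20], [0.395, 0.359, 1.634], 50],
  [[197, -82, 20], [0.395, 0.359, 1.634], 50],
  [[197, -82, 20], [0.395, 0.359, 1.634], 50],
  [[197, -82, 50], [0.395, 0.359, 1.634], 50],
  [[197, -82, 76], [0.395, 0.359, 1.634], 50],
  [[197, -82, 76], [0.395, 0.359, 1.634], 50],
  [[197, -82, 76], [0.395, 0.359, 1.634], 50],
])

```text
clock: 17.8
eef_pos: [0.4478, -0.0556, 0.1867]
tool_rot: [0.603, 0.797, 0.001, 0.029]
ft_force: [-0.6, 0.1, 0.6]
grip_width: 0.0498
```

```bash
python3 go.py .4486 -.0564 .15 0 -85.8
```

```text
t 17.80 shift [ 0.6 -0.8 36.7] turn [0.0413 0.0413 0.2021] rows 1.7 F [-0.5987  0.1321  0.6377] w 49.8
```

Call:
send_rows([
  [[1, -1, 20], [0.041, 0.041, 0.202], 46],
  [[1, -1, 37], [0.041, 0.041, 0.202], 46],
  [[1, -1, 46], [0.041, 0.041, 0.202], 46],
  [[1, -1, 46], [0.041, 0.041, 0.202], 46],
  [[1, -1, 46], [0.041, 0.041, 0.202], 46],
])

```text
clock: 18.22
eef_pos: [0.4479, -0.0563, 0.1397]
tool_rot: [0.68, 0.733, -0.001, -0.001]
ft_force: [0.2, -0.3, 0.1]
grip_width: 0.0457
```

```bash
python3 go.py .4486 -.0564 .096 0 -85.8; python3 - <<'E'
from h import *
s=camera("scene")
o=readout.get_obs(); e=o["eef_pos"]; Rr=R.from_quat(o["tool_rot"])
for y in(.023,-.023): print(proj("scene",e+Rr.apply([0,y,.0726])))
cv2.imwrite("pics/p11.png",grid(s,290,195,390,285,6))
E
```

```text
t 18.22 shift [-0.1  0.8 43.7] turn [-0.0022  0.      0.002 ] rows 1.0 F [ 0.2028 -0.2627  0.1113] w 45.7
[331.3409 244.9077]
[334.5758 234.9492]
```

The picture limit is reached, so I'll use numbers from here. Descending onto the level's housing.

Call:
send_rows([
  [[0, 1, 22], [0, 0, 0], 46],
  [[0, 1, 43], [0, 0, 0], 46],
  [[0, 1, 43], [0, 0, 0], 46],
  [[0, 1, 43], [0, 0, 0], 46],
])

```text
clock: 18.6
eef_pos: [0.4489, -0.0561, 0.0979]
tool_rot: [0.68, 0.733, -0.001, -0.0]
ft_force: [0.0, -0.1, 0.8]
grip_width: 0.0462
```

Call:
send_rows([
  [[0, 0, 0], [0, 0, 0], 20],
  [[0, 0, 0], [0, 0, 0], 20],
  [[0, 0, 0], [0, 0, 0], 20],
  [[0, 0, 0], [0, 0, 0], 20],
  [[0, 0, 0], [0, 0, 0], 20],
])

```text
clock: 19.02
eef_pos: [0.4498, -0.0562, 0.0997]
tool_rot: [0.68, 0.733, 0.0, 0.001]
ft_force: [-2.1, 0.2, 6.2]
grip_width: 0.0305
```

Call:
send_rows([
  [[0, 0, -20], [0, 0, 0], 20],
  [[0, 0, -45], [0, 0, 0], 20],
  [[0, 0, -65], [0, 0, 0], 20],
  [[0, 0, -65], [0, 0, 0], 20],
])

```text
clock: 19.35
eef_pos: [0.4524, -0.0565, 0.169]
tool_rot: [0.68, 0.734, 0.003, 0.004]
ft_force: [0.3, -0.3, -0.8]
grip_width: 0.0303
```

```bash
python3 go.py .4333 .2032 .165 0 -93.6; python3 - <<'E'
from h import *
s=camera("scene"); o=readout.get_obs(); e=o["eef_pos"]; Rr=R.from_quat(o["tool_rot"])
cv2.imwrite("pics/s12.png",s[:,:,::-1])
# white ends of the level: expected vs seen
h=cv2.cvtColor(s,cv2.COLOR_RGB2HSV).astype(int); P=[e+Rr.apply([x,0,.0997-.04]) for x in(-.085,-.028,.028,.085)]
print([proj("scene",p) for p in P])
m=((h[:,:,2]>170)&(h[:,:,1]<60)).astype(np.uint8); k=np.zeros_like(m);k[180:262,275:395]=m[180:262,275:395]
for c in cv2.findContours(k,0,1)[0]:
    if cv2.contourArea(c)>40: r=cv2.minAreaRect(c);print(cv2.contourArea(c),cv2.boxPoints(r).round(1).tolist())
E
```

```text
t 19.35 shift [260.4   0.7   3.3] turn [0.0105 0.0018 0.1391] rows 6.2 F [ 0.338  -0.2754 -0.8229] w 30.3
[array([304.274 , 226.5693]), array([323.1853, 229.1407]), array([342.0217, 231.7057]), array([361.439 , 234.3537])]
61.0 [[338.1000061035156, 232.6999969482422], [340.1000061035156, 226.6999969482422], [362.0, 234.0], [360.0, 240.0]]
134.5 [[304.0, 225.0], [324.0, 225.0], [324.0, 239.0], [304.0, 239.0]]
66.0 [[298.0, 210.0], [301.5, 203.6999969482422], [313.3999938964844, 210.3000030517578], [309.8999938964844, 216.60000610351562]]
48.5 [[282.70001220703125, 192.0], [283.20001220703125, 186.8000030517578], [295.20001220703125, 188.0], [294.70001220703125, 193.1999969482422]]
308.0 [[350.5, 189.10000610351562], [353.3999938964844, 177.1999969482422], [395.79998779296875, 187.39999389648438], [393.0, 199.3000030517578]]
```

The level is in hand, its ends at u=304 and 362 where 304 and 361 were predicted, so it is centred in the grip. Carrying it over the case.

Call:
send_rows([
  [[40, 0, 1], [0, 0, 0.02], 20],
  [[80, 0, 3], [0.01, 0, 0.04], 20],
  [[120, 0, 3], [0.01, 0, 0.08], 20],
  [[160, 0, 3], [0.01, 0.002, 0.12], 20],
  [[200, 1, 3], [0.01, 0.002, 0.139], 20],
  [[240, 1, 3], [0.01, 0.002, 0.139], 20],
  [[260, 1, 3], [0.01, 0.002, 0.139], 20],
  [[260, 1, 3], [0.01, 0.002, 0.139], 20],
  [[260, 1, 3], [0.01, 0.002, 0.139], 20],
])

```text
clock: 20.15
eef_pos: [0.4317, 0.2036, 0.1622]
tool_rot: [0.728, 0.686, -0.002, -0.001]
ft_force: [0.1, -0.8, -2.4]
grip_width: 0.0306
```

```bash
python3 go.py .4333 .2032 .135 0 -93.6; python3 - <<'E'
from h import *
t=camera("top"); s=camera("scene"); cv2.imwrite("pics/t13.png",t[:,:,::-1]);cv2.imwrite("pics/s13.png",s[:,:,::-1])
o=readout.get_obs(); e=o["eef_pos"]; Rr=R.from_quat(o["tool_rot"])
P=[e+Rr.apply([x,0,.0997-.04]) for x in(-.085,.085)]; print([(proj("scene",p),proj("top",p)) for p in P])
for n,im,(x0,y0,x1,y1) in(("scene",s,(360,195,470,300)),("top",t,(165,235,290,315))):
    h=cv2.cvtColor(im,cv2.COLOR_RGB2HSV).astype(int); m=((h[:,:,2]>170)&(h[:,:,1]<60)).astype(np.uint8); k=np.zeros_like(m);k[y0:y1,x0:x1]=m[y0:y1,x0:x1]
    for c in cv2.findContours(k,0,1)[0]:
        if cv2.contourArea(c)>30: print(n,cv2.contourArea(c),cv2.boundingRect(c),cv2.boxPoints(cv2.minAreaRect(c)).round(1).tolist())
E
```

```text
t 20.15 shift [-0.3  1.7 27.2] turn [-0.0039  0.0013  0.0031] rows 0.7 F [ 0.1124 -0.8444 -2.4262] w 30.6
[(array([392.9619, 236.9417]), array([256.0592, 278.4568])), (array([451.6957, 250.4436]), array([186.586 , 272.0025]))]
scene 121.5 (429, 244, 24, 19) [[427.79998779296875, 245.39999389648438], [435.79998779296875, 235.6999969482422], [456.6000061035156, 252.8000030517578], [448.6000061035156, 262.5]]
scene 1030.0 (377, 235, 85, 65) [[368.29998779296875, 286.20001220703125], [391.3999938964844, 230.60000610351562], [466.5, 261.8999938964844], [443.3999938964844, 317.5]]
top 177.0 (231, 274, 26, 10) [[230.39999389648438, 280.70001220703125], [231.3000030517578, 272.3999938964844], [256.5, 275.0], [255.6999969482422, 283.29998779296875]]
top 70.0 (229, 263, 29, 6) [[228.8000030517578, 265.70001220703125], [229.10000610351562, 262.29998779296875], [257.20001220703125, 264.6000061035156], [256.8999938964844, 268.1000061035156]]
top 62.5 (226, 257, 48, 46) [[226.0, 258.0], [249.10000610351562, 236.39999389648438], [290.6000061035156, 281.0], [267.5, 302.5]]
top 3283.0 (165, 235, 64, 80) [[163.6999969482422, 235.10000610351562], [221.5, 230.39999389648438], [228.3000030517578, 314.0], [170.5, 318.70001220703125]]
```

The top view puts the held level's end at u=256.1, exactly as predicted, so the camera and arm agree. Lowering.

Call:
send_rows([
  [[0, 2, 10], [-0.004, 0.001, 0.003], 20],
  [[0, 2, 22], [-0.004, 0.001, 0.003], 20],
  [[0, 2, 26], [-0.004, 0.001, 0.003], 20],
  [[0, 2, 26], [-0.004, 0.001, 0.003], 20],
])

```text
clock: 20.58
eef_pos: [0.4329, 0.2001, 0.1351]
tool_rot: [0.731, 0.683, -0.002, -0.0]
ft_force: [-0.0, 0.7, -1.9]
grip_width: 0.0306
```

```bash
python3 go.py .4333 .2032 .125 0 -93.6
```

```text
t 20.58 shift [ 3.2  0.2 10.1] turn [-0.0032  0.0022 -0.0055] rows 0.3 F [-0.0221  0.7307 -1.9187] w 30.6
```

Call:
send_rows([
  [[3, 0, 0], [-0.003, 0.002, -0.005], 20],
  [[3, 0, 3], [-0.003, 0.002, -0.005], 20],
  [[3, 0, 5], [-0.003, 0.002, -0.005], 20],
  [[3, 0, 7], [-0.003, 0.002, -0.005], 20],
  [[3, 0, 7], [-0.003, 0.002, -0.005], 20],
])

```text
clock: 21.0
eef_pos: [0.4334, 0.2031, 0.1281]
tool_rot: [0.729, 0.684, 0.0, 0.0]
ft_force: [1.2, -0.2, -3.0]
grip_width: 0.0306
```

```bash
python3 go.py .4333 .2032 .122 0 -93.6
```

```text
t 21.00 shift [ 0.1 -0.2  6.1] turn [ 0.0008  0.0001 -0.0003] rows 0.1 F [ 1.2131 -0.1575 -2.9856] w 30.6
```

Call:
send_rows([
  [[0, 0, 2], [0, 0, 0], 20],
  [[0, 0, 4], [0, 0, 0], 20],
  [[0, 0, 4], [0, 0, 0], 20],
])

```text
clock: 21.25
eef_pos: [0.4351, 0.2036, 0.1253]
tool_rot: [0.729, 0.684, 0.002, 0.002]
ft_force: [2.6, -0.9, 1.5]
grip_width: 0.0303
```

Call:
send_rows([
  [[0, 0, 2], [0, 0, 0], 20],
  [[0, 0, 4], [0, 0, 0], 20],
  [[0, 0, 4], [0, 0, 0], 20],
])

```text
clock: 21.5
eef_pos: [0.4356, 0.2039, 0.1216]
tool_rot: [0.729, 0.684, 0.003, 0.002]
ft_force: [0.9, -0.3, 2.2]
grip_width: 0.0307
```

Call:
send_rows([
  [[0, 0, 2], [0, 0, 0], 20],
  [[0, 0, 4], [0, 0, 0], 20],
  [[0, 0, 4], [0, 0, 0], 20],
])

```text
clock: 21.75
eef_pos: [0.4356, 0.204, 0.1172]
tool_rot: [0.729, 0.685, 0.003, 0.002]
ft_force: [0.4, 0.9, 0.1]
grip_width: 0.0304
```

Call:
send_rows([
  [[0, 0, 2], [0, 0, 0], 20],
  [[0, 0, 4], [0, 0, 0], 20],
  [[0, 0, 5], [0, 0, 0], 20],
  [[0, 0, 5], [0, 0, 0], 20],
])

```text
clock: 22.08
eef_pos: [0.4356, 0.2041, 0.1118]
tool_rot: [0.729, 0.685, 0.003, 0.001]
ft_force: [1.6, 0.1, -0.2]
grip_width: 0.0305
```

Call:
send_rows([
  [[0, 0, 2], [0, 0, 0], 20],
  [[0, 0, 4], [0, 0, 0], 20],
  [[0, 0, 4], [0, 0, 0], 20],
])

```text
clock: 22.33
eef_pos: [0.4357, 0.2042, 0.1116]
tool_rot: [0.729, 0.685, 0.004, 0.002]
ft_force: [-8.6, -3.9, 32.8]
grip_width: 0.0302
```

Firm stop at TCP z = 0.1116, which matches the expected seated value of 0.0997 + 0.012. Relaxing, releasing and checking.

Call:
send_rows([
  [[0, 0, 0], [0, 0, 0], 20],
  [[0, 0, 0], [0, 0, 0], 36],
  [[0, 0, 0], [0, 0, 0], 42],
  [[0, 0, 0], [0, 0, 0], 46],
  [[0, 0, -15], [0, 0, 0], 46],
  [[0, 0, -40], [0, 0, 0], 46],
  [[0, 0, -40], [0, 0, 0], 0],
  [[0, 0, -40], [0, 0, 0], 0],
  [[0, 0, -40], [0, 0, 0], 0],
  [[0, 0, -40], [0, 0, 0], 0],
  [[0, 0, -40], [0, 0, 0], 0],
])

```text
clock: 23.25
eef_pos: [0.4347, 0.2037, 0.1504]
tool_rot: [0.729, 0.685, 0.002, 0.001]
ft_force: [-0.2, 0.1, 0.6]
grip_width: 0.0
```

Pressing down on the centre with closed fingertips to confirm it is fully home.

Call:
send_rows([
  [[0, 0, 10], [0, 0, 0], 0],
  [[0, 0, 17], [0, 0, 0], 0],
  [[0, 0, 19], [0, 0, 0], 0],
  [[0, 0, 21], [0, 0, 0], 0],
  [[0, 0, 21], [0, 0, 0], 0],
])

```text
clock: 23.67
eef_pos: [0.4344, 0.2036, 0.1288]
tool_rot: [0.729, 0.685, 0.002, 0.001]
ft_force: [-0.3, 0.0, 0.2]
grip_width: -0.0001
```

Call:
send_rows([
  [[0, 0, 2], [0, 0, 0], 0],
  [[0, 0, 4], [0, 0, 0], 0],
  [[0, 0, 4], [0, 0, 0], 0],
])

```text
clock: 23.92
eef_pos: [0.4346, 0.2037, 0.1248]
tool_rot: [0.729, 0.685, 0.002, 0.001]
ft_force: [-1.4, 0.3, -0.2]
grip_width: -0.0001
```

Call:
send_rows([
  [[0, 0, 1], [0, 0, 0], 0],
  [[0, 0, 2], [0, 0, 0], 0],
  [[0, 0, 3], [0, 0, 0], 0],
])

```text
clock: 24.17
eef_pos: [0.4347, 0.2037, 0.1245]
tool_rot: [0.729, 0.685, 0.003, 0.001]
ft_force: [-8.2, -4.2, 30.6]
grip_width: -0.0
```

Firm contact with the tips at z = 0.0519, where a seated level's top should be (0.052). Retreating for the final checks.

Call:
send_rows([
  [[0, 0, -20], [0, 0, 0], 0],
  [[0, 0, -60], [0, 0, 0], 0],
  [[0, 0, -100], [0, 0, 0], 0],
  [[0, -40, -140], [0, 0, 0], 0],
  [[0, -80, -160], [0, 0, 0], 0],
  [[0, -120, -160], [0, 0, 0], 0],
  [[0, -150, -160], [0, 0, 0], 0],
  [[0, -150, -160], [0, 0, 0], 0],
])

```text
clock: 24.83
eef_pos: [0.2786, 0.2117, 0.2841]
tool_rot: [0.728, 0.686, 0.002, 0.0]
ft_force: [-0.3, -1.5, 0.3]
grip_width: -0.0002
```

```bash
python3 - <<'E'
from h import *
o=readout.get_obs();print(o["clock"],o["eef_pos"],o["ft_force"])
t=camera("top");s=camera("scene");cv2.imwrite("pics/t14.png",t[:,:,::-1]);cv2.imwrite("pics/s14.png",s[:,:,::-1])
for n,im,(x0,y0,x1,y1) in(("scene",s,(395,235,460,285)),("top",t,(185,262,268,292))):
    h=cv2.cvtColor(im,cv2.COLOR_RGB2HSV).astype(int)
    g=np.argwhere(((h[:,:,0]>40)&(h[:,:,0]<85)&(h[:,:,1]>90))[y0:y1,x0:x1])[:,::-1]+[x0,y0]
    if len(g): print(n,"green",len(g),g.mean(0),"-> z.052",onz(n,g.mean(0),.052),"pred",proj(n,[.4347,.204,.052]))
    else: print(n,"no green")
# change vs start pictures, away from arm
for n,a in(("scene",s),("top",t)):
    b=cv2.imread(f"pics/{n}0.png")[:,:,::-1]; d=(np.abs(a.astype(int)-b).max(2)>70).astype(np.uint8); d=cv2.morphologyEx(d,cv2.MORPH_OPEN,np.ones((3,3),np.uint8))
    for c in cv2.findContours(d,0,1)[0]:
        if cv2.contourArea(c)>25: print(n,cv2.boundingRect(c),cv2.contourArea(c))
# torch tail & meter top patches vs the earlier ones
s9=cv2.imread("pics/s9.png")[:,:,::-1]
print("can/tin scene change since release",np.abs(s[262:345,330:445].astype(int)-s9[262:345,330:445]).max(2).mean())
E
```

```text
24.8333 [0.2786 0.2117 0.2841] [-0.326  -1.4656  0.3266]
scene green 66 [419.6061 260.8333] -> z.052 [0.4494 0.2039 0.052 ] pred [420.3822 257.4899]
top green 80 [224.775  276.6625] -> z.052 [0.4352 0.2017 0.052 ] pred [223.8472 276.849 ]
scene (406, 300, 19, 17) 192.0
scene (431, 294, 9, 18) 92.0
scene (412, 288, 8, 8) 38.5
scene (349, 267, 14, 10) 104.5
scene (410, 262, 19, 9) 79.5
scene (391, 250, 59, 22) 370.0
scene (306, 242, 63, 21) 793.0
scene (275, 240, 23, 22) 232.0
scene (212, 229, 18, 15) 144.5
scene (603, 216, 5, 8) 26.0
scene (414, 187, 15, 6) 45.0
scene (448, 177, 17, 6) 49.0
scene (502, 148, 13, 16) 90.5
scene (468, 146, 134, 100) 4051.5
scene (417, 138, 41, 37) 473.0
scene (431, 133, 8, 10) 28.5
scene (434, 118, 8, 13) 65.0
scene (368, 118, 9, 9) 29.5
scene (359, 113, 6, 8) 27.5
scene (520, 73, 47, 69) 1586.5
scene (389, 72, 10, 26) 119.5
scene (538, 67, 31, 17) 137.0
scene (433, 50, 47, 61) 1785.5
scene (545, 46, 20, 15) 173.5
scene (436, 34, 6, 14) 37.0
scene (401, 15, 17, 36) 278.0
scene (464, 14, 25, 15) 100.5
scene (499, 0, 84, 58) 2379.0
scene (409, 0, 60, 37) 979.5
top (268, 467, 15, 13) 108.5
top (287, 434, 27, 17) 235.5
top (289, 428, 15, 7) 43.0
top (0, 289, 271, 191) 29905.5
top (235, 274, 24, 10) 169.0
top (214, 274, 23, 13) 131.5
top (190, 270, 27, 10) 188.5
top (291, 269, 73, 18) 894.0
top (434, 224, 16, 16) 125.5
top (439, 210, 13, 9) 69.0
top (440, 191, 16, 17) 186.5
top (364, 191, 13, 14) 151.0
top (205, 172, 26, 29) 285.0
top (273, 164, 15, 19) 203.5
can/tin scene change since release 12.294394971189105
```

```bash
python3 - <<'E'
from h import *
s=cv2.imread("pics/s14.png");s9=cv2.imread("pics/s9.png")
h=cv2.cvtColor(s,cv2.COLOR_BGR2HSV).astype(int); m=((h[:,:,0]>40)&(h[:,:,0]<85)&(h[:,:,1]>90)).astype(np.uint8); m[:235]=0;m[285:]=0;m[:,:385]=0;m[:,465:]=0
n,_,st,c=cv2.connectedComponentsWithStats(m)
for i in range(1,n): print(st[i],c[i],onz("scene",c[i],.052))
d=np.abs(s.astype(int)-s9).max(2)
for nm,(x0,y0,x1,y1) in dict(meter=(345,262,366,310),torch_tail=(412,268,431,300),can=(398,300,442,345),tin=(335,280,377,338)).items(): print(nm,d[y0:y1,x0:x1].mean().round(1),(d[y0:y1,x0:x1]>60).sum())
x=(d>60).astype(np.uint8);x[:230]=0
for k in cv2.findContours(x,0,1)[0]:
    if cv2.contourArea(k)>15: print(cv2.boundingRect(k))
print("level ends pred",[proj("scene",[.4347+sx*.085*np.cos(np.radians(86.4)),.204+sx*.085,.052]) for sx in(-1,1)])
w=((h[:,:,2]>170)&(h[:,:,1]<60)).astype(np.uint8);w[:240]=0;w[275:]=0;w[:,:392]=0;w[:,456:]=0
n,_,st,c=cv2.connectedComponentsWithStats(w)
for i in range(1,n):
    if st[i][4]>15: print("white",st[i],c[i])
E
```

```text
[416 255  11   5  33] [420.6061 257.0909] [0.4328 0.2044 0.052 ]
[397 258   5   5  17] [399.0588 260.    ] [0.4624 0.1462 0.052 ]
[437 268   6   4  16] [439.375  269.4375] [0.469  0.2634 0.052 ]
meter 9.3 9
torch_tail 16.2 54
can 3.3 0
tin 5.9 0
(434, 289, 15, 8)
(428, 278, 24, 7)
(305, 242, 64, 21)
(391, 230, 173, 51)
level ends pred [array([391.9806, 250.8067]), array([449.4756, 264.3398])]
white [394 245  62  16 116] [424.4569 252.4483]
white [392 249  25  16 231] [402.9221 255.355 ]
white [426 256  24  18 235] [438.4681 263.5021]
white [392 264  37  11 207] [406.9082 270.3382]
```

The level's window is at (420.6,257.1) against (420.4,257.5) predicted for a seated level, and its ends match as well. The torch and meter are unchanged since release. Handing in.

```bash
python3 -c "
from workcell import order,readout
print(order.job_done(), readout.get_obs()['clock'])"
```

```text
the job is handed in; nothing more can be done
the job is handed in; nothing more can be done
```

The job is handed in at about 25 s on the robot's clock. The torch, then the meter, are standing in their containers, and the level is seated in the case.

- **Torch:** I lowered it lens down into the canister until it met the pad with about 8 N, eased off 2 mm and let go. Its tail was within 2 px of where an upright torch should appear.
- **Meter:** I did the same in the tin, with contact at about 6.5 N. Its top corners were within about 1 px of an upright prediction. While it hung from the gripper it looked up to about 2° off plumb. I corrected 1.5° on the way down.
- **Level:** I pressed it in with the gripper, then again from above with closed fingers at about 30 N, and it stopped firmly both times. Its top measured 51.9 mm above the table against 52 mm for a fully seated level. I did not feel a distinct 10 N resistance from the lips on the way in, though readings came only between steps.

**Checks that disagreed:**
- One case centre taken from the scene view was about 8 mm off, so I used the top view instead.
- The first scene-view check on the seated level was 3 px off because it included the green side dots. Redone on the window alone, it matched within 0.5 px.
- After release, the area around the torch's tail showed some changed pixels. I put these down to the level, arm and shadow behind it.

**Other objects:** image comparison showed no sign that anything else had moved. The picture limit ran out before the level was gripped, so the checks after that were numerical only.

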